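# Heft the look-alike weights and load the gluing form

### The job

One of the three identical-looking yellow weights is filled with lead: lift them by the knob to feel which one is heavy, and set that one gently upright on the green disc of the gluing form's sprung plate, under the rod rail and without bumping the rail, so that its weight alone holds the plate fully down. Never leave a light weight on the plate; the two light ones must end up standing where they stood, and the other things on the bench are to be left alone.

Things in the scene. Friction and masses are not known exactly. Their poses are not given: they have to be found in the camera images.
- weight_a: one of three identical-looking yellow round weights standing upright: foot 76 mm dia, 32 high; neck 28 dia; knob to grip 48 dia, 48 to 80 mm above the underside. Origin: centre of underside, z up. Hollow: exactly one of the three hides lead (0.64 to 0.86 kg in all), two hold wood (0.25 to 0.36 kg); which one cannot be seen and changes each time
- weight_b: one of three identical-looking yellow round weights standing upright: foot 76 mm dia, 32 high; neck 28 dia; knob to grip 48 dia, 48 to 80 mm above the underside. Origin: centre of underside, z up. Hollow: exactly one of the three hides lead (0.64 to 0.86 kg in all), two hold wood (0.25 to 0.36 kg); which one cannot be seen and changes each time
- weight_c: one of three identical-looking yellow round weights standing upright: foot 76 mm dia, 32 high; neck 28 dia; knob to grip 48 dia, 48 to 80 mm above the underside. Origin: centre of underside, z up. Hollow: exactly one of the three hides lead (0.64 to 0.86 kg in all), two hold wood (0.25 to 0.36 kg); which one cannot be seen and changes each time
- form: gluing form, fixed: wooden base board 130 mm (x) by 280 mm (y), 20 mm high, the sprung plate at its middle. Origin: centre of the board's underside, at bench height; its x points level to the robot's left, away from the bench's middle; y towards the robot; z up. A rod rail runs along its y above the plate, carried by one 20 mm post at x = +12, y = -115 mm, at the end far from the robot
- rail_mid (a point): point on the axis of the steel rail, beside the plate's centre: bar 16 mm dia along the form's y from y = -130 to +60 mm, free at the robot's end, 200 mm above the bench, 12 mm beyond the plate's centre (form's +x); bamboo offcuts lie on it, to 219 mm high. Straight down over the plate a gripper hits it; leaning 35 to 45 degrees, fingers pointing down and to the form's +x, it passes below
- plate_top (a point): centre of the top face of the sprung aluminium plate, 90 by 90 mm, with a green disc of 77 mm marking where the weight's foot goes. 40 mm above the bench when up, 30 mm when fully down
- plate (a joint): how far the sprung plate has sunk, m: 0 up (start), 0.010 fully down on its stop. Spring: it begins to sink at about 4.2 N and is fully down at about 5.2 N, so a wood-filled weight does not move it and the lead-filled one presses it home by itself
- jar: amber glass jar, 52 mm diameter, 70 mm high, origin under its centre; bystander
- micrometer: grey and black micrometer lying flat, about 140 by 60 mm and 25 mm high; bystander
- cork_grip: cork rod grip lying on its side, 26 mm diameter, 150 mm long; origin under the middle of it, long axis its x; bystander
- brush: glue brush lying on the bench, about 200 mm long, under 30 mm high; bystander
- scraper: flat steel scraper plate 100 by 50 by 4 mm lying on the bench; bystander
Not all that is in view belongs to the job. Leave any red look-alike of the weight_b alone. Leave any pink look-alike of the weight_a alone.

How it is judged:
By the outcome, as a careful person would: the job done as asked, in the order asked, and still so for the second after the job is handed in, with the robot touching nothing.
It also fails if it takes over 64 s, if anything falls off the work surface, if the arm or the gripper's body presses on something with over 40 N, if the wrist force passes 120 N, or if a joint passes its speed limit or range.

### The arm

A 6-joint arm with a two-finger parallel gripper is mounted at the origin on the work surface. World frame = base frame: x ahead of the robot, y to its left, z up, the work surface at z = 0. Lengths are in mm, angles in rad, forces in N, time in s.
With the tool pointing down it reaches from about 275 to 1000 mm from the base axis. Payload 8.4 kg.
Tool frame: the origin (TCP) lies at the very end of the fingers, on their centre line; the grasp point (between the pads) lies 19 mm behind it; z points along the fingers, y is the direction in which the jaws open and shut (so a half turn about z gives the same grasp; the last joint's range is limited). The gripper opens to 85 mm and grips with 20 to 120 N. Pads are 22 mm wide; open, the fingers measure 114 mm over their backs; the gripper's body (76 mm by 85 mm) begins 54 mm behind the grasp point. The pads swing forward as they close: fully open they stand 13 mm farther back than shut.
Start: joints at [1.274, 0.353, 1.633, -0, 1.155, -0.002], TCP at [181.591, 598.041, 231.281] pointing down, gripper open.
Joint ranges: [-2.63, 2.63], [-0.92, 2.1], [0.06, 2.66], [-1.3, 4.44], [0, 2.69], [-3.02, 3.02]. Speed limits (rad/s): [2.22, 2.22, 2.79, 3.14, 3.14, 3.14].

### API

Orientations are given as [roll, pitch, yaw] about the fixed x, y, z axes, in that order (R = Rz(yaw) Ry(pitch) Rx(roll)).
In Python, from rig import r gives the robot as it stands.
- The arm moves only by the tool move_arm, never from a script. Its argument "increments" is a list of rows, each an object of numbers: "tx", "ty", "tz": the shift along the tool's x, y, z in cm; "rx", "ry", "rz": the turn, a rotation vector about the tool's x, y, z in degrees; "gripper": the gripper's target within -1 to 1 (fully open at 1, half-way at 0, shut at -1). A call has 1 to 12 rows; each row shifts and turns the commanded pose from where the row before left it, along the tool's axes as they then stand; what a row does not reach is not made up. A row lasts 1/10 s, in which the tool goes at most 50 mm and 8.59 degrees, less where a joint would pass 70% of its speed; a pose out of reach is approached as far as the arm can. A call is refused whole if a number of a shift passes 5 or a number of a turn 8.59, either way. A call with a gripper value outside its range is refused whole. The fingers move at their own pace and stop on an object; "squeeze" is the grip in N (left out, the last holds). Time passes only in rows, so rows that do not move let the fingers close. It gives the time, the measured TCP pose, the force and the opening at its end, in the units of the state.
- r.sense(): the state, without advancing time (a new reading comes with each control period).
- r.grab_frame(name): name is "scene" or "top"; returns (picture, depth): 420x560x3 uint8, red, green, blue; 420x560 float32, mm along the optical axis (not along the pixel's ray), 0 where there is no reading.
- r.camera_model(name): a dict with "fx", "fy", "cx", "cy" (pixels), "k1" (the pictures are not rectified: a ray, as slopes to the right and down, at radius r is drawn at 1 + k1 r^2 times it, then the intrinsics apply), "R" (3x3) and "t" (3): a world point X has camera coordinates R X + t. Camera axes: x right, y down, z forward; pixel columns grow to the right and rows downward; lengths in mm; the calibration is good to about 2 mm. A picture is of the moment at which its call begins. camera_model takes no time and is no camera call.
- r.sign_off(): hands the job in, once; it reports no verdict.
Trained networks look in the newest picture that a camera, given by its name, has taken for a name from the list of things; names that differ only in an ending like _2 or _b are one class to them, and where a whole thing is asked for, a point or a joint stands for the part that bears it (a point fixed in the world has none). Each returns a list of dicts, best first, with "confidence" (0 to 1); they miss things now and then, are a little off and sometimes report something else, mostly with a low value. They report only what shows in the picture. A call takes as long as a camera call. They do not tell look-alikes from the thing itself.
- r.cut_out(query, camera): "mask" (420x560 bool, what is visible of it) and "bbox" ([left, top, right, bottom] in pixels, round what is visible of it).
- r.place_of(query, camera): "location" ([row, column] in pixels: a listed point, or the origin of a listed thing).
The state is a dict: "clock": time; "qpos": joint angles; "qvel": joint speeds; "joint_efforts": joint torques, N m; "eef_pos": TCP position; "tcp_rot": TCP orientation; "contact_force": force on the tool from outside, world axes, zero at the start; "wrist_torque": the same for the moment, N m; "opening": opening from 0.0 (shut) to 1.0 (fully open).
Only numpy, scipy, OpenCV 4.12 (cv2) and the standard library are available. Lean on these libraries where they do the work, as an engineer would, in place of code of your own. Each camera call takes 0.05 s, during which the arm holds its last target. There are 200 camera calls.

## Working session

There is one attempt and no reset: what is moved stays moved. The work goes in short steps, Python scripts to look and compute and a tool call to move; the robot and the scene stay as the last step left them, time stands still between calls to the robot, and variables do not carry over. Pictures are saved under pics/ and viewed, about 8 in all and at most 12, crops included, and the job is handed in when it is done.

Besides the shell and the picture viewer there is one more tool, called after "Emit:" by a JSON object that holds its "method" and its "body". move_arm: Moves the arm, as the interface text tells. Its arguments: {"type":"object","properties":{"increments":{"type":"array","items":{"type":"object","properties":{"tx":{"type":"number"},"ty":{"type":"number"},"tz":{"type":"number"},"rx":{"type":"number"},"ry":{"type":"number"},"rz":{"type":"number"},"gripper":{"type":"number"}}}},"squeeze":{"type":"number"}},"required":["increments"]}

```bash
ls; mkdir -p pics; cat > h.py <<'E'
from rig import r
import numpy as np, cv2
def world(cam,u,v,d):
    m=r.camera_model(cam); x=(u-m["cx"])/m["fx"]; y=(v-m["cy"])/m["fy"]; X,Y=x,y
    for _ in range(8):
        s=1+m["k1"]*(X*X+Y*Y); X,Y=x/s,y/s
    return np.array(m["R"]).T@(np.array([X*d,Y*d,d])-np.array(m["t"]))
def atz(cam,u,v,z):
    a=world(cam,u,v,100.);b=world(cam,u,v,1000.); return a+(b-a)*(z-a[2])/(b[2]-a[2])
E
python3 - <<'E'
from h import *
print(r.sense())
for c in("top","scene"):
    p,d=r.grab_frame(c); cv2.imwrite(f"pics/{c}0.png",p[...,::-1]); np.save(f"pics/{c}0.npy",d)
    m=r.camera_model(c); print(c,-np.array(m["R"]).T@np.array(m["t"]),np.round(m["R"],2).tolist(),m["fx"])
    for q in("weight_a","form","plate_top","rail_mid"):
        for o in r.place_of(q,c): 
            v,u=o["location"]; print(q,round(u),round(v),round(o["confidence"],2),atz(c,u,v,{"plate_top":40,"rail_mid":200}.get(q,0)).round())
E
```

```text
pics
{'clock': 0.0, 'qpos': array([ 1.27359892e+00,  3.53667443e-01,  1.63415697e+00,  1.14141828e-05,
        1.15516758e+00, -2.36298486e-03]), 'qvel': array([-0.00140855, -0.00165616, -0.00041869,  0.00040158, -0.00079423,
       -0.00085535]), 'joint_efforts': array([-4.54516470e-03, -6.05229735e+01, -3.42055857e+01, -5.32229460e-04,
        9.69006156e-03,  7.15798228e-05]), 'eef_pos': array([181.4472878 , 597.58030428, 230.53984744]), 'tcp_rot': array([-3.14019334e+00, -1.37425374e-05,  2.84675360e+00]), 'contact_force': array([-0.23179215,  0.29591354, -0.71718989]), 'wrist_torque': array([-0.01286338, -0.04497278,  0.03345656]), 'opening': 1.0014519847235148}
top [ 326.96061012  -33.10271502 1168.12334955] [[0.0, -1.0, -0.01], [-0.98, 0.0, -0.18], [0.18, 0.01, -0.98]] 427.90933206882534
weight_a 300 241 0.94 [455. -56.   0.]
weight_a 388 240 0.85 [ 457. -297.    0.]
weight_a 399 312 0.8 [ 262. -321.    0.]
weight_a 224 267 0.69 [383. 154.   0.]
weight_a 255 243 0.58 [448.  68.   0.]
weight_a 341 172 0.55 [ 651. -172.    0.]
form 185 187 0.65 [606. 271.   0.]
form 156 166 0.41 [671. 357.   0.]
form 295 137 0.39 [755. -41.   0.]
plate_top 179 182 0.86 [610. 277.  40.]
plate_top 300 236 0.38 [462. -54.  40.]
rail_mid 157 167 0.85 [609. 289. 200.]
rail_mid 182 186 0.6 [561. 225. 200.]
rail_mid 284 272 0.54 [362. -15. 200.]
rail_mid 344 171 0.33 [ 598. -154.  200.]
scene [1017.49479011  508.33646606 1009.76112348] [[-0.71, 0.7, -0.01], [0.55, 0.55, -0.64], [-0.44, -0.46, -0.77]] 411.7036785722185
weight_a 311 240 0.86 [455.  47.   0.]
weight_a 269 148 0.84 [ 258. -341.    0.]
weight_a 281 224 0.73 [475. -60.   0.]
weight_a 235 181 0.72 [ 457. -301.    0.]
weight_a 211 234 0.67 [ 655. -183.   -0.]
weight_a 349 250 0.66 [402. 152.   0.]
form 333 321 0.67 [603. 266.   0.]
plate_top 335 316 0.96 [608. 271.  40.]
plate_top 281 222 0.59 [493. -42.  40.]
rail_mid 344 290 0.59 [614. 282. 200.]
```

```bash
python3 - <<'E'
import cv2
a=cv2.imread("pics/top0.png");b=cv2.imread("pics/scene0.png")
cv2.imwrite("pics/v1.png",cv2.resize(a[120:360,120:460],(800,565),interpolation=cv2.INTER_CUBIC))
cv2.imwrite("pics/v2.png",cv2.resize(b[110:380,180:480],(667,600),interpolation=cv2.INTER_CUBIC))
E
```

```text
(no output)
```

View pics/v1.png

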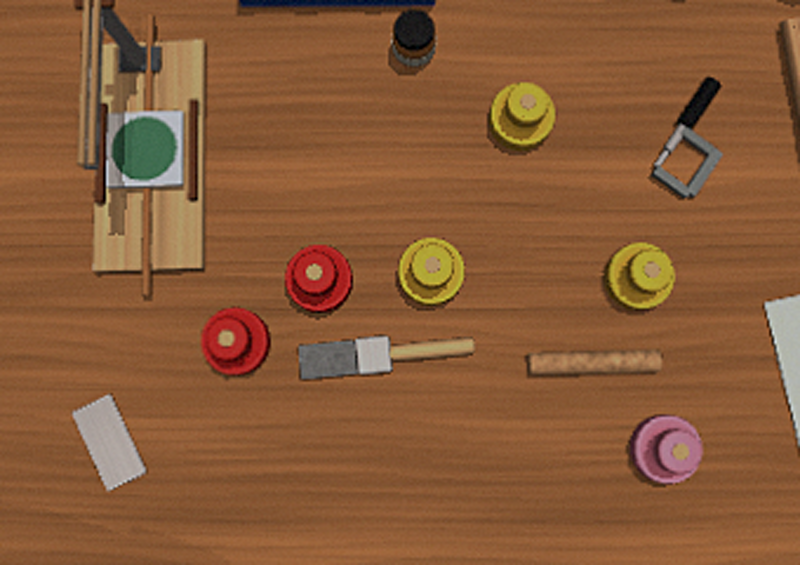

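View pics/v2.png

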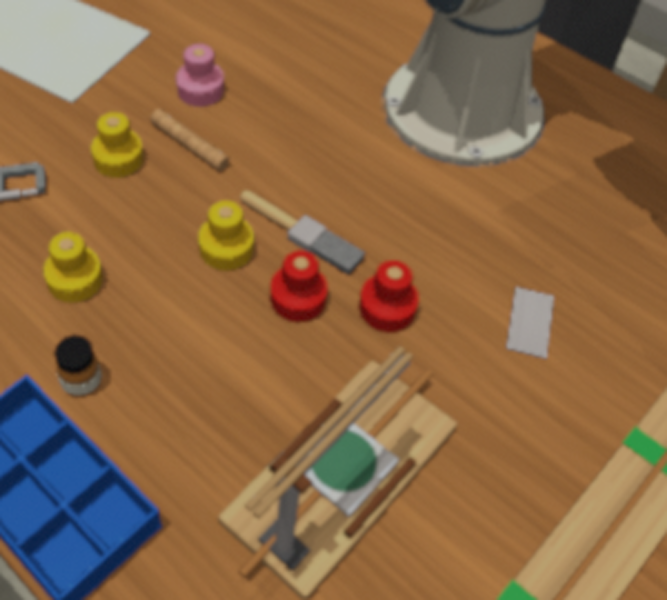

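The top crop shows the three yellow weights at crop px (523,110), (431,270) and (641,275), two red look-alikes at (319,278) and (235,340), and one pink at (668,448). The form is at left with its green disc at (144,148). The scene view agrees. The yellow ones are the job; I'll measure them now.

```bash
cat >> h.py <<'E'
def cloud(cam,d):
    v,u=np.mgrid[0:420,0:560]; m=r.camera_model(cam)
    x=(u-m["cx"])/m["fx"]; y=(v-m["cy"])/m["fy"]; X,Y=x,y
    for _ in range(8):
        s=1+m["k1"]*(X*X+Y*Y); X,Y=x/s,y/s
    return (np.stack([X*d,Y*d,d],-1)-np.array(m["t"]))@np.array(m["R"])
def circ(P):
    c,rad=cv2.minEnclosingCircle(P[:,:2].astype(np.float32)); return np.round(c),round(rad,1),P[:,2].mean().round(1),len(P)
def blobs(cam,p,d,lo,hi,zlo,zhi):
    W=cloud(cam,d); h=cv2.cvtColor(p,cv2.COLOR_RGB2HSV)
    m=cv2.inRange(h,lo,hi)>0; m&=(d>0)
    n,L,S,C=cv2.connectedComponentsWithStats(m.astype(np.uint8))
    for i in range(1,n):
        if S[i,4]<150: continue
        P=W[L==i]; K=P[(P[:,2]>zlo)&(P[:,2]<zhi)]
        if len(K)>20: print(cam,C[i].round(),"sel",circ(K),"mean",K.mean(0).round(1))
E
python3 - <<'E'
from h import *
for c in("top","scene"):
    p=cv2.imread(f"pics/{c}0.png")[...,::-1].copy(); d=np.load(f"pics/{c}0.npy")
    print("yellow knob top"); blobs(c,p,d,(22,140,90),(34,255,255),74,88)
    print("yellow foot"); blobs(c,p,d,(22,140,90),(34,255,255),25,38)
    print("green"); blobs(c,p,d,(60,60,40),(95,255,255),20,60)
    W=cloud(c,d); s=(abs(W[...,0]-606)<160)&(abs(W[...,1]-280)<70)&(d>0)
    R=s&(W[...,2]>185)&(W[...,2]<230)
    print("rail",R.sum(),W[R].min(0).round(),W[R].max(0).round(),W[R].mean(0).round())
    if R.sum()>20: print(np.polyfit(W[R][:,0]-606,W[R][:,1],1))
    B=s&(abs(W[...,2]-20)<6); Q=W[B]; print("board",cv2.minAreaRect(Q[:,:2].astype(np.float32)),Q[:,2].mean())
    M=s&(W[...,2]>50)&(W[...,2]<180); print("mid things",M.sum(), W[M].min(0).round() if M.any() else 0,W[M].max(0).round() if M.any() else 0)
    T=s&(abs(W[...,2]-40)<6)&(abs(W[...,0]-608)<60)&(abs(W[...,1]-275)<60); print("plate",cv2.minAreaRect(W[T][:,:2].astype(np.float32)),W[T].mean(0).round(1))
E
```

```text
yellow knob top
top [343. 167.] sel (array([ 653., -170.]), 23.0, np.float64(80.2), 196) mean [ 652.1 -169.9   80.2]
top [303. 234.] sel (array([469., -61.]), 22.9, np.float64(80.4), 209) mean [469.  -61.4  80.4]
top [393. 236.] sel (array([ 463., -302.]), 23.8, np.float64(80.3), 213) mean [ 462.4 -301.2   80.3]
yellow foot
top [343. 167.] sel (array([ 652., -170.]), 37.6, np.float64(33.1), 183) mean [ 644.3 -169.2   33.1]
top [303. 234.] sel (array([468., -62.]), 37.6, np.float64(32.9), 237) mean [467.3 -63.6  32.9]
top [393. 236.] sel (array([ 463., -301.]), 37.8, np.float64(33.1), 207) mean [ 461.3 -294.8   33.1]
green
top [181. 183.] sel (array([609., 273.]), 38.4, np.float64(41.0), 558) mean [609.8 271.8  41. ]
top [ 79. 372.] sel (array([100., 531.]), 47.0, np.float64(36.8), 348) mean [ 99.7 529.   36.8]
rail 815 [550. 265. 187.] [766. 309. 223.] [658. 284. 215.]
[3.24999884e-02 2.81820342e+02]
board ((608.199462890625, 272.34478759765625), (314.2261962890625, 124.72272491455078), 0.0186680369079113) 20.670762737996963
mid things 158 [713. 276.  50.] [729. 295. 179.]
plate ((60
[... 843 characters left out ...]
528.4  36.9]
scene [336. 318.] sel (array([610., 270.]), 36.5, np.float64(40.4), 490) mean [610.5 275.4  40.4]
scene [414. 381.] sel (array([601., 505.]), 21.7, np.float64(37.1), 184) mean [600.5 504.9  37.1]
scene [433. 397.] sel (array([601., 554.]), 21.5, np.float64(36.7), 200) mean [600.3 554.2  36.7]
rail 986 [549. 266. 186.] [765. 307. 222.] [667. 286. 215.]
[3.31302660e-02 2.83808418e+02]
board ((605.340576171875, 270.7901916503906), (313.85699462890625, 127.98184967041016), 1.6311018466949463) 20.4632966873687
mid things 190 [720. 277.  51.] [736. 297. 180.]
plate ((612.6814575195312, 272.58294677734375), (111.4186019897461, 113.4389877319336), 1.6070797443389893) [612.3 284.   39.9]
```

```bash
cat >> h.py <<'E'
from scipy.spatial.transform import Rotation as Ro
LEAN=np.radians(45); YAW=0.033
def Rt(lean=LEAN,yaw=YAW):
    z=np.array([0,np.sin(lean),-np.cos(lean)]);y=np.array([1.,0,0]);x=np.cross(y,z)
    return Ro.from_euler("z",yaw).as_matrix()@np.stack([x,y,z],1)
def pose():
    s=r.sense(); return s["eef_pos"],Ro.from_euler("xyz",s["tcp_rot"]).as_matrix(),s
def to(p,n=None):
    """tool-frame shift (cm) to world TCP p, plus rotation error (deg)"""
    q,R,s=pose(); d=R.T@(np.array(p)-q)/10; k=n or int(np.ceil(np.linalg.norm(d)/4.5))
    print("total cm",d.round(2),"rows",k,"each",(d/k).round(2)," rotvec to target deg",np.degrees(Ro.from_matrix(R.T@Rt()).as_rotvec()).round(1))
def tcp_for(x,y,zu,back=0):  # TCP when gripping a weight whose underside centre is x,y,zu
    z=Rt()[:,2]; return np.array([x,y,zu+64])+(22-back)*z
E
python3 - <<'E'
from h import *
to([469,-62,300]); print(tcp_for(469.5,-62,0,120),tcp_for(469.5,-62,0))
E
```

```text
total cm [-46.68 -54.81  -6.87] rows 17 each [-2.75 -3.22 -0.4 ]  rotvec to target deg [-27.9  38.9  67.3]
[ 471.7863683  -131.25873606  133.29646456] [468.98673365 -46.45212048  48.44365081]
```

Emit:
{"method": "move_arm", "body": {"increments": [{"tx": -2.7,"ty": -3.4,"tz": -0.3,"gripper": 1},{"tx": -2.7,"ty": -3.4,"tz": -0.3},{"tx": -2.7,"ty": -3.4,"tz": -0.3},{"tx": -2.7,"ty": -3.4,"tz": -0.3},{"tx": -2.7,"ty": -3.4,"tz": -0.3},{"tx": -2.7,"ty": -3.4,"tz": -0.3},{"tx": -2.7,"ty": -3.4,"tz": -0.3},{"tx": -2.7,"ty": -3.4,"tz": -0.3},{"tx": -2.7,"ty": -3.4,"tz": -0.3},{"tx": -2.7,"ty": -3.4,"tz": -0.3},{"tx": -2.7,"ty": -3.4,"tz": -0.3},{"tx": -2.7,"ty": -3.4,"tz": -0.3}], "squeeze": 45}}

```text
invalid input
```

Emit:
{"method": "move_arm", "body": {"increments": [{"tx": -2.7,"ty": -3.4,"tz": -0.3},{"tx": -2.7,"ty": -3.4,"tz": -0.3},{"tx": -2.7,"ty": -3.4,"tz": -0.3},{"tx": -2.7,"ty": -3.4,"tz": -0.3},{"tx": -2.7,"ty": -3.4,"tz": -0.3},{"tx": -2.7,"ty": -3.4,"tz": -0.3},{},{}]}}

```text
invalid input
```

```bash
python3 -c "
from h import *
to(tcp_for(469.5,-62,0,120)); print(pose()[2]['qpos'].round(2))"
```

```text
total cm [-48.95 -61.35   9.8 ] rows 18 each [-2.72 -3.41  0.54]  rotvec to target deg [-27.9  38.9  67.3]
[ 1.27  0.35  1.63  0.    1.16 -0.  ]
```

Emit:
{"method": "move_arm", "body": {"increments": [{"tx": -2.7,"ty": -3.4,"tz": -0.3,"rx": 0,"ry": 0,"rz": 0,"gripper": 1},{"tx": -2.7,"ty": -3.4,"tz": -0.3,"rx": 0,"ry": 0,"rz": 0,"gripper": 1},{"tx": -2.7,"ty": -3.4,"tz": -0.3,"rx": 0,"ry": 0,"rz": 0,"gripper": 1},{"tx": -2.7,"ty": -3.4,"tz": -0.3,"rx": 0,"ry": 0,"rz": 0,"gripper": 1},{"tx": -2.7,"ty": -3.4,"tz": -0.3,"rx": 0,"ry": 0,"rz": 0,"gripper": 1},{"tx": -2.7,"ty": -3.4,"tz": -0.3,"rx": 0,"ry": 0,"rz": 0,"gripper": 1},{"tx": -2.7,"ty": -3.4,"tz": -0.3,"rx": 0,"ry": 0,"rz": 0,"gripper": 1},{"tx": -2.7,"ty": -3.4,"tz": -0.3,"rx": 0,"ry": 0,"rz": 0,"gripper": 1},{"tx": -2.7,"ty": -3.4,"tz": -0.3,"rx": 0,"ry": 0,"rz": 0,"gripper": 1},{"tx": -2.7,"ty": -3.4,"tz": -0.3,"rx": 0,"ry": 0,"rz": 0,"gripper": 1},{"tx": -2.7,"ty": -3.4,"tz": -0.3,"rx": 0,"ry": 0,"rz": 0,"gripper": 1},{"tx": -2.7,"ty": -3.4,"tz": -0.3,"rx": 0,"ry": 0,"rz": 0,"gripper": 1}], "squeeze": 45}}

```text
clock: 1.7
eef_pos: [373.4, 111.9, 267.8]
tcp_rot: [3.141, 0.001, 2.847]
contact_force: [0.7, 1.3, -0.5]
opening: 0.997
```

Emit:
{"method": "move_arm", "body": {"increments": [{"tx": -2.7,"ty": -3.4,"tz": -0.3,"rx": 0,"ry": 0,"rz": 0,"gripper": 1},{"tx": -2.7,"ty": -3.4,"tz": -0.3,"rx": 0,"ry": 0,"rz": 0,"gripper": 1},{"tx": -2.7,"ty": -3.4,"tz": -0.3,"rx": 0,"ry": 0,"rz": 0,"gripper": 1},{"tx": -2.7,"ty": -3.4,"tz": -0.3,"rx": 0,"ry": 0,"rz": 0,"gripper": 1},{"tx": -2.7,"ty": -3.4,"tz": -0.3,"rx": 0,"ry": 0,"rz": 0,"gripper": 1},{"tx": 0,"ty": 0,"tz": 0,"rx": 0,"ry": 0,"rz": 0,"gripper": 1}]}}

```text
clock: 2.3
eef_pos: [454.7, -92.5, 282.9]
tcp_rot: [-3.141, 0.003, 2.843]
contact_force: [-0.5, 0.3, -0.4]
opening: 0.997
```

Emit:
{"method": "move_arm", "body": {"increments": [{"tx": 0,"ty": 0,"tz": 0,"rx": -2.8,"ry": 3.9,"rz": 6.7,"gripper": 1},{"tx": 0,"ty": 0,"tz": 0,"rx": -2.8,"ry": 3.9,"rz": 6.7,"gripper": 1},{"tx": 0,"ty": 0,"tz": 0,"rx": -2.8,"ry": 3.9,"rz": 6.7,"gripper": 1},{"tx": 0,"ty": 0,"tz": 0,"rx": -2.8,"ry": 3.9,"rz": 6.7,"gripper": 1},{"tx": 0,"ty": 0,"tz": 0,"rx": -2.8,"ry": 3.9,"rz": 6.7,"gripper": 1},{"tx": 0,"ty": 0,"tz": 0,"rx": -2.8,"ry": 3.9,"rz": 6.7,"gripper": 1},{"tx": 0,"ty": 0,"tz": 0,"rx": -2.8,"ry": 3.9,"rz": 6.7,"gripper": 1},{"tx": 0,"ty": 0,"tz": 0,"rx": -2.8,"ry": 3.9,"rz": 6.7,"gripper": 1},{"tx": 0,"ty": 0,"tz": 0,"rx": -2.8,"ry": 3.9,"rz": 6.7,"gripper": 1},{"tx": 0,"ty": 0,"tz": 0,"rx": -2.8,"ry": 3.9,"rz": 6.7,"gripper": 1},{"tx": 0,"ty": 0,"tz": 0,"rx": 0,"ry": 0,"rz": 0,"gripper": 1},{"tx": 0,"ty": 0,"tz": 0,"rx": 0,"ry": 0,"rz": 0,"gripper": 1}]}}

```text
clock: 3.5
eef_pos: [452.7, -88.4, 282.2]
tcp_rot: [3.136, -0.786, 1.615]
contact_force: [0.3, -0.1, -0.8]
opening: 0.997
```

```bash
python3 -c "
from h import *
to(tcp_for(469.5,-62,0,100)); print(pose()[2]['qpos'].round(2))"
```

```text
total cm [-13.62   1.68   9.44] rows 4 each [-3.41  0.42  2.36]  rotvec to target deg [-0.1 -0.1  0.4]
[-0.62  0.32  1.81  0.59  1.57 -0.84]
```

Emit:
{"method": "move_arm", "body": {"increments": [{"tx": -2.7,"ty": 0.3,"tz": 1.9,"rx": 0,"ry": 0,"rz": 0,"gripper": 1},{"tx": -2.7,"ty": 0.4,"tz": 1.9,"rx": 0,"ry": 0,"rz": 0,"gripper": 1},{"tx": -2.7,"ty": 0.3,"tz": 1.9,"rx": 0,"ry": 0,"rz": 0,"gripper": 1},{"tx": -2.7,"ty": 0.3,"tz": 1.9,"rx": 0,"ry": 0,"rz": 0,"gripper": 1},{"tx": -2.8,"ty": 0.4,"tz": 1.8,"rx": 0,"ry": 0,"rz": 0,"gripper": 1},{"tx": 0,"ty": 0,"tz": 0,"rx": 0,"ry": 0,"rz": 0,"gripper": 1},{"tx": 0,"ty": 0,"tz": 0,"rx": 0,"ry": 0,"rz": 0,"gripper": 1},{"tx": 0,"ty": 0,"tz": 0,"rx": 0,"ry": 0,"rz": 0,"gripper": 1}]}}

```text
clock: 4.3
eef_pos: [472.1, -116.9, 121.4]
tcp_rot: [3.134, -0.786, 1.615]
contact_force: [-0.0, -0.1, 0.1]
opening: 0.999
```

```bash
python3 -c "
from h import *
to(tcp_for(469.5,-62,0)); print(pose()[2]['qpos'].round(2))
c='scene';p,d=r.grab_frame(c); cv2.imwrite('pics/v3.png',cv2.resize(p[110:310,180:430,::-1],(750,600)))"
```

```text
total cm [-0.18 -0.07 10.14] rows 3 each [-0.06 -0.02  3.38]  rotvec to target deg [-0.  -0.1  0.5]
[-0.64  0.58  1.83  0.6   1.34 -1.01]
```

View pics/v3.png

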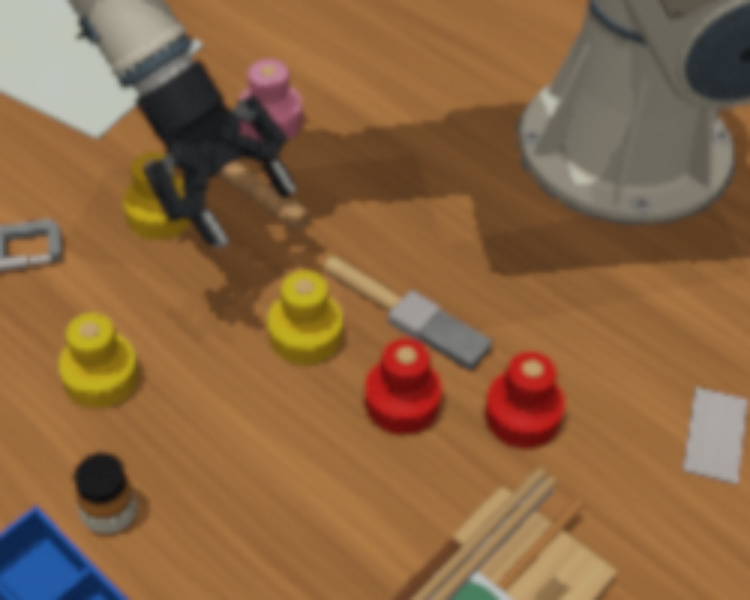

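The picture shows the leaning gripper up-left of the middle yellow weight (crop ~(305,310)), with its jaws in line with the knob. Next I move in and grip.

Emit:
{"method": "move_arm", "body": {"increments": [{"tx": -0.1,"ty": -0.1,"tz": 2.5,"rx": 0,"ry": 0,"rz": 0,"gripper": 1},{"tx": -0.1,"ty": 0,"tz": 2.5,"rx": 0,"ry": 0,"rz": 0,"gripper": 1},{"tx": 0,"ty": 0,"tz": 2.5,"rx": 0,"ry": 0,"rz": 0,"gripper": 1},{"tx": 0,"ty": 0,"tz": 1.6,"rx": 0,"ry": 0,"rz": 0,"gripper": 1},{"tx": 0,"ty": 0,"tz": 1.0,"rx": 0,"ry": 0,"rz": 0,"gripper": 1},{"tx": 0,"ty": 0,"tz": 0,"rx": 0,"ry": 0,"rz": 0,"gripper": 1},{"tx": 0,"ty": 0,"tz": 0,"rx": 0,"ry": 0,"rz": 0,"gripper": 1}]}}

```text
clock: 5.05
eef_pos: [468.5, -47.4, 47.5]
tcp_rot: [3.136, -0.787, 1.612]
contact_force: [0.0, 0.2, -0.5]
opening: 1.001
```

Emit:
{"method": "move_arm", "body": {"increments": [{"tx": 0,"ty": 0,"tz": 0,"rx": 0,"ry": 0,"rz": 0,"gripper": -1},{"tx": 0,"ty": 0,"tz": 0,"rx": 0,"ry": 0,"rz": 0,"gripper": -1},{"tx": 0,"ty": 0,"tz": 0,"rx": 0,"ry": 0,"rz": 0,"gripper": -1},{"tx": 0,"ty": 0,"tz": 0,"rx": 0,"ry": 0,"rz": 0,"gripper": -1},{"tx": 0,"ty": 0,"tz": 0,"rx": 0,"ry": 0,"rz": 0,"gripper": -1},{"tx": 0,"ty": 0,"tz": 0,"rx": 0,"ry": 0,"rz": 0,"gripper": -1},{"tx": 0,"ty": 0,"tz": 0,"rx": 0,"ry": 0,"rz": 0,"gripper": -1},{"tx": 0,"ty": 0,"tz": 0,"rx": 0,"ry": 0,"rz": 0,"gripper": -1}]}}

```text
clock: 5.85
eef_pos: [468.4, -47.4, 47.4]
tcp_rot: [3.136, -0.787, 1.612]
contact_force: [-0.7, -4.5, 5.6]
opening: 0.552
```

Emit:
{"method": "move_arm", "body": {"increments": [{"tx": 0.35,"ty": 0,"tz": -0.35,"rx": 0,"ry": 0,"rz": 0,"gripper": -1},{"tx": 0.35,"ty": 0,"tz": -0.35,"rx": 0,"ry": 0,"rz": 0,"gripper": -1},{"tx": 0.35,"ty": 0,"tz": -0.35,"rx": 0,"ry": 0,"rz": 0,"gripper": -1},{"tx": 0.35,"ty": 0,"tz": -0.35,"rx": 0,"ry": 0,"rz": 0,"gripper": -1},{"tx": 0.35,"ty": 0,"tz": -0.35,"rx": 0,"ry": 0,"rz": 0,"gripper": -1},{"tx": 0,"ty": 0,"tz": 0,"rx": 0,"ry": 0,"rz": 0,"gripper": -1},{"tx": 0,"ty": 0,"tz": 0,"rx": 0,"ry": 0,"rz": 0,"gripper": -1},{"tx": 0,"ty": 0,"tz": 0,"rx": 0,"ry": 0,"rz": 0,"gripper": -1}]}}

```text
clock: 6.65
eef_pos: [467.8, -47.0, 71.6]
tcp_rot: [3.138, -0.788, 1.611]
contact_force: [0.1, -0.4, -2.7]
opening: 0.552
```

Emit:
{"method": "move_arm", "body": {"increments": [{"tx": 0,"ty": 0,"tz": 0,"rx": 0,"ry": 0,"rz": 0,"gripper": -1},{"tx": 0,"ty": 0,"tz": 0,"rx": 0,"ry": 0,"rz": 0,"gripper": -1}]}}

```text
clock: 6.85
eef_pos: [467.8, -47.0, 71.5]
tcp_rot: [3.138, -0.788, 1.611]
contact_force: [-0.5, 0.5, -2.9]
opening: 0.555
```

```bash
python3 -c "
from h import *
for k in range(3):
    p,d=r.grab_frame('scene'); s=r.sense(); print(s['contact_force'].round(2),s['wrist_torque'].round(2),s['eef_pos'].round(1))
blobs('scene',p,d,(22,140,90),(34,255,255),30,120)
cv2.imwrite('pics/v4.png',cv2.resize(p[150:280,200:370,::-1],(785,600)))"
```

```text
[ 0.36 -0.73 -2.65] [-0.68 -0.06 -0.  ] [467.8 -47.   71.6]
[ 0.67 -0.3  -1.88] [-0.63 -0.05  0.01] [467.8 -46.9  71.6]
[ 0.76 -0.19 -2.57] [-0.61 -0.   -0.  ] [467.9 -47.   71.6]
scene [232. 176.] sel (array([ 466., -302.]), 38.2, np.float64(53.4), 341) mean [ 472.3 -293.7   53.4]
scene [282. 211.] sel (array([472., -58.]), 37.3, np.float64(71.6), 480) mean [478.1 -48.7  71.6]
scene [212. 230.] sel (array([ 655., -170.]), 39.1, np.float64(54.4), 466) mean [ 659.5 -161.3   54.4]
```

W2 pulls about 2.6 N, so it is light. I'll set it back and open the jaws.

Emit:
{"method": "move_arm", "body": {"increments": [{"tx": -0.35,"ty": 0,"tz": 0.35,"rx": 0,"ry": 0,"rz": 0,"gripper": -1},{"tx": -0.35,"ty": 0,"tz": 0.35,"rx": 0,"ry": 0,"rz": 0,"gripper": -1},{"tx": -0.35,"ty": 0,"tz": 0.35,"rx": 0,"ry": 0,"rz": 0,"gripper": -1},{"tx": -0.35,"ty": 0,"tz": 0.35,"rx": 0,"ry": 0,"rz": 0,"gripper": -1},{"tx": -0.15,"ty": 0,"tz": 0.15,"rx": 0,"ry": 0,"rz": 0,"gripper": -1},{"tx": -0.15,"ty": 0,"tz": 0.15,"rx": 0,"ry": 0,"rz": 0,"gripper": -1},{"tx": 0,"ty": 0,"tz": 0,"rx": 0,"ry": 0,"rz": 0,"gripper": -1},{"tx": 0,"ty": 0,"tz": 0,"rx": 0,"ry": 0,"rz": 0,"gripper": -1},{"tx": 0,"ty": 0,"tz": 0,"rx": 0,"ry": 0,"rz": 0,"gripper": -1}]}}

```text
clock: 7.9
eef_pos: [468.0, -47.0, 47.7]
tcp_rot: [3.137, -0.788, 1.611]
contact_force: [-0.5, 0.5, -2.0]
opening: 0.547
```

Emit:
{"method": "move_arm", "body": {"increments": [{"tx": -0.05,"ty": 0,"tz": 0.05,"rx": 0,"ry": 0,"rz": 0,"gripper": -1},{"tx": 0,"ty": 0,"tz": 0,"rx": 0,"ry": 0,"rz": 0,"gripper": -1},{"tx": 0,"ty": 0,"tz": 0,"rx": 0,"ry": 0,"rz": 0,"gripper": -1}]}}

```text
clock: 8.2
eef_pos: [468.1, -46.9, 47.4]
tcp_rot: [3.137, -0.788, 1.611]
contact_force: [0.7, -1.8, 5.4]
opening: 0.549
```

Emit:
{"method": "move_arm", "body": {"increments": [{"tx": 0,"ty": 0,"tz": 0,"rx": 0,"ry": 0,"rz": 0,"gripper": 1},{"tx": 0,"ty": 0,"tz": 0,"rx": 0,"ry": 0,"rz": 0,"gripper": 1},{"tx": 0,"ty": 0,"tz": 0,"rx": 0,"ry": 0,"rz": 0,"gripper": 1},{"tx": 0,"ty": 0,"tz": 0,"rx": 0,"ry": 0,"rz": 0,"gripper": 1},{"tx": 0,"ty": 0,"tz": 0,"rx": 0,"ry": 0,"rz": 0,"gripper": 1},{"tx": 0,"ty": 0,"tz": 0,"rx": 0,"ry": 0,"rz": 0,"gripper": 1}]}}

```text
clock: 8.8
eef_pos: [468.0, -46.9, 46.9]
tcp_rot: [3.138, -0.788, 1.611]
contact_force: [-0.4, -0.8, -0.3]
opening: 0.996
```

Emit:
{"method": "move_arm", "body": {"increments": [{"tx": 0,"ty": 0,"tz": -1.0,"rx": 0,"ry": 0,"rz": 0,"gripper": 1},{"tx": 0,"ty": 0,"tz": -3.0,"rx": 0,"ry": 0,"rz": 0,"gripper": 1},{"tx": 0,"ty": 0,"tz": -4.0,"rx": 0,"ry": 0,"rz": 0,"gripper": 1},{"tx": 0,"ty": 0,"tz": -4.0,"rx": 0,"ry": 0,"rz": 0,"gripper": 1},{"tx": 0,"ty": 0,"tz": -4.0,"rx": 0,"ry": 0,"rz": 0,"gripper": 1},{"tx": 0,"ty": 0,"tz": 0,"rx": 0,"ry": 0,"rz": 0,"gripper": 1}]}}

```text
clock: 9.4
eef_pos: [474.0, -164.9, 163.3]
tcp_rot: [3.13, -0.782, 1.614]
contact_force: [0.7, 0.3, -0.4]
opening: 0.997
```

```bash
python3 -c "
from h import *
to(tcp_for(653.5,-170,0,100)); to(tcp_for(653.5,-170,0))
p,d=r.grab_frame('scene'); blobs('scene',p,d,(22,140,90),(34,255,255),74,88)"
```

```text
total cm [-7.94 17.87 -1.45] rows 5 each [-1.59  3.57 -0.29]  rotvec to target deg [0.3 0.2 0.4]
total cm [-7.91 17.83  8.54] rows 5 each [-1.58  3.57  1.71]  rotvec to target deg [0.3 0.2 0.4]
scene [231. 178.] sel (array([ 477., -301.]), 20.2, np.float64(79.7), 46) mean [ 478.6 -297.4   79.7]
scene [281. 216.] sel (array([470., -63.]), 24.6, np.float64(79.9), 143) mean [472.  -60.4  79.9]
scene [212. 230.] sel (array([ 654., -171.]), 25.5, np.float64(79.9), 150) mean [ 656.  -168.3   79.9]
```

W2 is standing back where it was. Next is W1.

Emit:
{"method": "move_arm", "body": {"increments": [{"tx": -1.3,"ty": 3.0,"tz": -0.3,"rx": 0,"ry": 0,"rz": 0,"gripper": 1},{"tx": -1.3,"ty": 3.0,"tz": -0.2,"rx": 0,"ry": 0,"rz": 0,"gripper": 1},{"tx": -1.3,"ty": 3.0,"tz": -0.3,"rx": 0,"ry": 0,"rz": 0,"gripper": 1},{"tx": -1.3,"ty": 3.0,"tz": -0.2,"rx": 0,"ry": 0,"rz": 0,"gripper": 1},{"tx": -1.4,"ty": 3.0,"tz": -0.3,"rx": 0,"ry": 0,"rz": 0,"gripper": 1},{"tx": -1.3,"ty": 2.9,"tz": -0.2,"rx": 0,"ry": 0,"rz": 0,"gripper": 1},{"tx": 0,"ty": 0,"tz": 0,"rx": 0,"ry": 0,"rz": 0.4,"gripper": 1},{"tx": 0,"ty": 0,"tz": 0,"rx": 0,"ry": 0,"rz": 0,"gripper": 1},{"tx": 0,"ty": 0,"tz": 0,"rx": 0,"ry": 0,"rz": 0,"gripper": 1}]}}

```text
clock: 10.35
eef_pos: [652.2, -219.0, 114.5]
tcp_rot: [-3.136, -0.789, 1.6]
contact_force: [0.4, -0.2, -0.1]
opening: 0.999
```

```bash
python3 -c "
from h import *
to(tcp_for(653.5,-170,0))"
```

```text
total cm [-0.14  0.32  9.23] rows 3 each [-0.05  0.11  3.08]  rotvec to target deg [-0.2 -0.2 -0.2]
```

Emit:
{"method": "move_arm", "body": {"increments": [{"tx": -0.1,"ty": 0.3,"tz": 2.0,"rx": 0,"ry": 0,"rz": 0,"gripper": 1},{"tx": 0,"ty": 0,"tz": 2.5,"rx": 0,"ry": 0,"rz": 0,"gripper": 1},{"tx": 0,"ty": 0,"tz": 2.2,"rx": 0,"ry": 0,"rz": 0,"gripper": 1},{"tx": 0,"ty": 0,"tz": 1.5,"rx": 0,"ry": 0,"rz": 0,"gripper": 1},{"tx": 0,"ty": 0,"tz": 1.0,"rx": 0,"ry": 0,"rz": 0,"gripper": 1},{"tx": 0,"ty": 0,"tz": 0,"rx": 0,"ry": 0,"rz": 0,"gripper": 1},{"tx": 0,"ty": 0,"tz": 0,"rx": 0,"ry": 0,"rz": 0,"gripper": 1}]}}

```text
clock: 11.05
eef_pos: [654.4, -155.8, 49.9]
tcp_rot: [-3.14, -0.787, 1.602]
contact_force: [0.6, 0.1, -0.0]
opening: 1.002
```

Emit:
{"method": "move_arm", "body": {"increments": [{"tx": 0,"ty": 0,"tz": 0,"rx": 0,"ry": 0,"rz": 0,"gripper": -1},{"tx": 0,"ty": 0,"tz": 0,"rx": 0,"ry": 0,"rz": 0,"gripper": -1},{"tx": 0,"ty": 0,"tz": 0,"rx": 0,"ry": 0,"rz": 0,"gripper": -1},{"tx": 0,"ty": 0,"tz": 0,"rx": 0,"ry": 0,"rz": 0,"gripper": -1},{"tx": 0,"ty": 0,"tz": 0,"rx": 0,"ry": 0,"rz": 0,"gripper": -1},{"tx": 0,"ty": 0,"tz": 0,"rx": 0,"ry": 0,"rz": 0,"gripper": -1},{"tx": 0,"ty": 0,"tz": 0,"rx": 0,"ry": 0,"rz": 0,"gripper": -1}]}}

```text
clock: 11.75
eef_pos: [654.4, -155.9, 49.9]
tcp_rot: [-3.14, -0.787, 1.602]
contact_force: [-2.0, -3.2, 4.5]
opening: 0.55
```

Emit:
{"method": "move_arm", "body": {"increments": [{"tx": 0.35,"ty": 0,"tz": -0.35,"rx": 0,"ry": 0,"rz": 0,"gripper": -1},{"tx": 0.35,"ty": 0,"tz": -0.35,"rx": 0,"ry": 0,"rz": 0,"gripper": -1},{"tx": 0.35,"ty": 0,"tz": -0.35,"rx": 0,"ry": 0,"rz": 0,"gripper": -1},{"tx": 0.35,"ty": 0,"tz": -0.35,"rx": 0,"ry": 0,"rz": 0,"gripper": -1},{"tx": 0.35,"ty": 0,"tz": -0.35,"rx": 0,"ry": 0,"rz": 0,"gripper": -1},{"tx": 0,"ty": 0,"tz": 0,"rx": 0,"ry": 0,"rz": 0,"gripper": -1},{"tx": 0,"ty": 0,"tz": 0,"rx": 0,"ry": 0,"rz": 0,"gripper": -1},{"tx": 0,"ty": 0,"tz": 0,"rx": 0,"ry": 0,"rz": 0,"gripper": -1}]}}

```text
clock: 12.55
eef_pos: [654.1, -155.3, 73.9]
tcp_rot: [-3.138, -0.788, 1.601]
contact_force: [0.6, 0.1, -3.2]
opening: 0.55
```

```bash
python3 -c "
from h import *
for k in range(4):
    p,d=r.grab_frame('scene'); s=r.sense(); print(s['contact_force'].round(2),s['wrist_torque'].round(2),s['eef_pos'].round(1))
blobs('scene',p,d,(22,140,90),(34,255,255),30,120)"
```

```text
[-0.01 -0.55 -2.93] [-0.63 -0.03 -0.05] [ 654.  -155.3   73.8]
[-0.46  0.16 -2.71] [-0.59  0.04 -0.02] [ 654.  -155.3   73.8]
[-0.17  0.56 -2.33] [-0.62 -0.01  0.01] [ 654.1 -155.3   73.8]
[-0.13  0.27 -3.25] [-0.65  0.01  0.04] [ 654.1 -155.3   73.8]
scene [232. 177.] sel (array([ 467., -300.]), 35.7, np.float64(51.9), 316) mean [ 472.7 -291.4   51.9]
scene [281. 217.] sel (array([471., -62.]), 37.6, np.float64(53.8), 426) mean [477.5 -54.4  53.8]
scene [212. 226.] sel (array([ 658., -163.]), 36.9, np.float64(72.0), 525) mean [ 661.1 -154.5   72. ]
```

W1 is light as well, at about 2.8 N. I'll put it back the same way.

Emit:
{"method": "move_arm", "body": {"increments": [{"tx": -0.35,"ty": 0,"tz": 0.35,"rx": 0,"ry": 0,"rz": 0,"gripper": -1},{"tx": -0.35,"ty": 0,"tz": 0.35,"rx": 0,"ry": 0,"rz": 0,"gripper": -1},{"tx": -0.35,"ty": 0,"tz": 0.35,"rx": 0,"ry": 0,"rz": 0,"gripper": -1},{"tx": -0.35,"ty": 0,"tz": 0.35,"rx": 0,"ry": 0,"rz": 0,"gripper": -1},{"tx": -0.15,"ty": 0,"tz": 0.15,"rx": 0,"ry": 0,"rz": 0,"gripper": -1},{"tx": -0.15,"ty": 0,"tz": 0.15,"rx": 0,"ry": 0,"rz": 0,"gripper": -1},{"tx": -0.05,"ty": 0,"tz": 0.05,"rx": 0,"ry": 0,"rz": 0,"gripper": -1},{"tx": 0,"ty": 0,"tz": 0,"rx": 0,"ry": 0,"rz": 0,"gripper": -1},{"tx": 0,"ty": 0,"tz": 0,"rx": 0,"ry": 0,"rz": 0,"gripper": -1},{"tx": 0,"ty": 0,"tz": 0,"rx": 0,"ry": 0,"rz": 0,"gripper": -1}]}}

```text
clock: 13.75
eef_pos: [654.1, -155.3, 50.0]
tcp_rot: [-3.139, -0.788, 1.602]
contact_force: [-4.6, -0.3, 5.4]
opening: 0.546
```

Contact is felt, so I'll open and retreat.

Emit:
{"method": "move_arm", "body": {"increments": [{"tx": 0,"ty": 0,"tz": 0,"rx": 0,"ry": 0,"rz": 0,"gripper": 1},{"tx": 0,"ty": 0,"tz": 0,"rx": 0,"ry": 0,"rz": 0,"gripper": 1},{"tx": 0,"ty": 0,"tz": 0,"rx": 0,"ry": 0,"rz": 0,"gripper": 1},{"tx": 0,"ty": 0,"tz": 0,"rx": 0,"ry": 0,"rz": 0,"gripper": 1},{"tx": 0,"ty": 0,"tz": 0,"rx": 0,"ry": 0,"rz": 0,"gripper": 1},{"tx": 0,"ty": 0,"tz": -1.0,"rx": 0,"ry": 0,"rz": 0,"gripper": 1},{"tx": 0,"ty": 0,"tz": -3.0,"rx": 0,"ry": 0,"rz": 0,"gripper": 1},{"tx": 0,"ty": 0,"tz": -4.0,"rx": 0,"ry": 0,"rz": 0,"gripper": 1},{"tx": 0,"ty": 0,"tz": -4.0,"rx": 0,"ry": 0,"rz": 0,"gripper": 1},{"tx": 0,"ty": 0,"tz": -4.0,"rx": 0,"ry": 0,"rz": 0,"gripper": 1},{"tx": 0,"ty": 0,"tz": 0,"rx": 0,"ry": 0,"rz": 0,"gripper": 1}]}}

```text
clock: 14.85
eef_pos: [659.7, -273.8, 167.1]
tcp_rot: [3.135, -0.782, 1.605]
contact_force: [-0.0, -0.5, 0.4]
opening: 0.999
```

```bash
python3 -c "
from h import *
p,d=r.grab_frame('scene'); blobs('scene',p,d,(22,140,90),(34,255,255),74,88)
to(tcp_for(464.5,-302,0,160)); to(tcp_for(464.5,-302,0,100)); print(tcp_for(464.5,-302,0))"
```

```text
scene [232. 176.] sel (array([ 466., -299.]), 22.0, np.float64(80.1), 81) mean [ 469.  -296.8   80.1]
scene [281. 217.] sel (array([469., -62.]), 24.3, np.float64(80.0), 138) mean [473.1 -59.6  80. ]
scene [212. 231.] sel (array([ 657., -169.]), 24.6, np.float64(79.8), 155) mean [ 657.4 -167.    79.8]
total cm [ -8.84 -19.5   -8.43] rows 6 each [-1.47 -3.25 -1.41]  rotvec to target deg [ 0.2  0.1 -0. ]
total cm [ -8.83 -19.52  -2.43] rows 5 each [-1.77 -3.9  -0.49]  rotvec to target deg [ 0.2  0.1 -0. ]
[ 463.98673365 -286.45212048   48.44365081]
```

Emit:
{"method": "move_arm", "body": {"increments": [{"tx": -1.3,"ty": -2.8,"tz": -1.2,"rx": 0,"ry": 0,"rz": 0,"gripper": 1},{"tx": -1.3,"ty": -2.8,"tz": -1.2,"rx": 0,"ry": 0,"rz": 0,"gripper": 1},{"tx": -1.3,"ty": -2.8,"tz": -1.2,"rx": 0,"ry": 0,"rz": 0,"gripper": 1},{"tx": -1.3,"ty": -2.8,"tz": -1.2,"rx": 0,"ry": 0,"rz": 0,"gripper": 1},{"tx": -1.2,"ty": -2.8,"tz": -1.2,"rx": 0,"ry": 0,"rz": 0,"gripper": 1},{"tx": -1.2,"ty": -2.8,"tz": -1.2,"rx": 0,"ry": 0,"rz": 0,"gripper": 1},{"tx": -1.2,"ty": -2.7,"tz": -1.2,"rx": 0,"ry": 0,"rz": 0,"gripper": 1},{"tx": 0,"ty": 0,"tz": 0,"rx": 0,"ry": 0,"rz": 0,"gripper": 1},{"tx": 0,"ty": 0,"tz": 0,"rx": 0,"ry": 0,"rz": 0,"gripper": 1}]}}

```text
clock: 15.8
eef_pos: [466.8, -396.0, 158.8]
tcp_rot: [-3.138, -0.789, 1.6]
contact_force: [0.4, 0.1, -0.1]
opening: 1.001
```

```bash
python3 -c "
from h import *
to(tcp_for(464.5,-302,0));print(r.sense()['qpos'].round(2))"
```

```text
total cm [-0.12  0.09 15.56] rows 4 each [-0.03  0.02  3.89]  rotvec to target deg [-0.1 -0.2 -0.2]
[-0.93  0.78  1.32  0.42  1.72 -1.05]
```

Emit:
{"method": "move_arm", "body": {"increments": [{"tx": -0.1,"ty": 0.1,"tz": 2.5,"rx": 0,"ry": 0,"rz": 0,"gripper": 1},{"tx": 0,"ty": 0,"tz": 3.0,"rx": 0,"ry": 0,"rz": 0,"gripper": 1},{"tx": 0,"ty": 0,"tz": 3.0,"rx": 0,"ry": 0,"rz": 0,"gripper": 1},{"tx": 0,"ty": 0,"tz": 3.0,"rx": 0,"ry": 0,"rz": 0,"gripper": 1},{"tx": 0,"ty": 0,"tz": 2.5,"rx": 0,"ry": 0,"rz": 0,"gripper": 1},{"tx": 0,"ty": 0,"tz": 1.5,"rx": 0,"ry": 0,"rz": 0,"gripper": 1},{"tx": 0,"ty": 0,"tz": 0,"rx": 0,"ry": 0,"rz": 0,"gripper": 1},{"tx": 0,"ty": 0,"tz": 0,"rx": 0,"ry": 0,"rz": 0,"gripper": 1}]}}

```text
clock: 16.6
eef_pos: [465.0, -287.5, 49.8]
tcp_rot: [-3.139, -0.787, 1.602]
contact_force: [-0.6, -0.9, 0.2]
opening: 1.0
```

Emit:
{"method": "move_arm", "body": {"increments": [{"tx": 0,"ty": 0,"tz": 0,"rx": 0,"ry": 0,"rz": 0,"gripper": -1},{"tx": 0,"ty": 0,"tz": 0,"rx": 0,"ry": 0,"rz": 0,"gripper": -1},{"tx": 0,"ty": 0,"tz": 0,"rx": 0,"ry": 0,"rz": 0,"gripper": -1},{"tx": 0,"ty": 0,"tz": 0,"rx": 0,"ry": 0,"rz": 0,"gripper": -1},{"tx": 0,"ty": 0,"tz": 0,"rx": 0,"ry": 0,"rz": 0,"gripper": -1},{"tx": 0,"ty": 0,"tz": 0,"rx": 0,"ry": 0,"rz": 0,"gripper": -1},{"tx": 0,"ty": 0,"tz": 0,"rx": 0,"ry": 0,"rz": 0,"gripper": -1}], "squeeze": 60}}

```text
clock: 17.3
eef_pos: [464.2, -288.3, 50.2]
tcp_rot: [-3.139, -0.787, 1.602]
contact_force: [-3.5, -3.6, 5.2]
opening: 0.547
```

Emit:
{"method": "move_arm", "body": {"increments": [{"tx": 0.35,"ty": 0,"tz": -0.35,"rx": 0,"ry": 0,"rz": 0,"gripper": -1},{"tx": 0.35,"ty": 0,"tz": -0.35,"rx": 0,"ry": 0,"rz": 0,"gripper": -1},{"tx": 0.35,"ty": 0,"tz": -0.35,"rx": 0,"ry": 0,"rz": 0,"gripper": -1},{"tx": 0.35,"ty": 0,"tz": -0.35,"rx": 0,"ry": 0,"rz": 0,"gripper": -1},{"tx": 0.35,"ty": 0,"tz": -0.35,"rx": 0,"ry": 0,"rz": 0,"gripper": -1},{"tx": 0,"ty": 0,"tz": 0,"rx": 0,"ry": 0,"rz": 0,"gripper": -1},{"tx": 0,"ty": 0,"tz": 0,"rx": 0,"ry": 0,"rz": 0,"gripper": -1},{"tx": 0,"ty": 0,"tz": 0,"rx": 0,"ry": 0,"rz": 0,"gripper": -1}]}}

```text
clock: 18.1
eef_pos: [464.3, -287.4, 74.0]
tcp_rot: [-3.138, -0.788, 1.601]
contact_force: [-0.7, 0.4, -7.6]
opening: 0.547
```

```bash
python3 -c "
from h import *
for k in range(3):
    p,d=r.grab_frame('scene'); s=r.sense(); print(s['contact_force'].round(2),s['wrist_torque'].round(2),s['eef_pos'].round(1))
blobs('scene',p,d,(22,140,90),(34,255,255),30,120)
p,d=r.grab_frame('top'); blobs('top',p,d,(22,140,90),(34,255,255),30,120)
to([550,-100,160+0]); print(tcp_for(609,272,55))"
```

```text
[-0.32 -0.19 -6.96] [-1.15 -0.09  0.03] [ 464.3 -287.4   74. ]
[-0.44 -0.4  -8.24] [-1.13 -0.08 -0.01] [ 464.3 -287.4   74. ]
[ 0.61  0.79 -7.29] [-1.12 -0.06  0.01] [ 464.3 -287.4   74. ]
scene [232. 171.] sel (array([ 467., -297.]), 37.1, np.float64(70.3), 430) mean [ 473.5 -286.5   70.3]
scene [281. 216.] sel (array([471., -61.]), 37.5, np.float64(54.2), 440) mean [477.1 -54.7  54.2]
scene [212. 231.] sel (array([ 655., -170.]), 39.0, np.float64(54.0), 473) mean [ 660.6 -160.5   54. ]
top [342. 166.] sel (array([ 653., -169.]), 37.5, np.float64(59.3), 360) mean [ 649.9 -169.    59.3]
top [303. 234.] sel (array([468., -62.]), 37.5, np.float64(56.2), 423) mean [468.  -62.2  56.2]
total cm [19.13  9.15  7.  ] rows 5 each [3.83 1.83 1.4 ]  rotvec to target deg [-0.1 -0.1 -0.1]
[608.48673365 287.54787952 103.44365081]
```

W3 pulls about 7.5 N (0.76 kg), so it is the lead one. I'll lift it high and carry it to beside the form.

Emit:
{"method": "move_arm", "body": {"increments": [{"tx": 1.4,"ty": 0,"tz": -1.4,"rx": 0,"ry": 0,"rz": 0,"gripper": -1},{"tx": 1.6,"ty": 0,"tz": -1.6,"rx": 0,"ry": 0,"rz": 0,"gripper": -1},{"tx": 1.8,"ty": 0.4,"tz": -0.7,"rx": 0,"ry": 0,"rz": 0,"gripper": -1},{"tx": 2.3,"ty": 1.0,"tz": 1.7,"rx": 0,"ry": 0,"rz": 0,"gripper": -1},{"tx": 2.3,"ty": 1.0,"tz": 1.8,"rx": 0,"ry": 0,"rz": 0,"gripper": -1},{"tx": 2.3,"ty": 1.0,"tz": 1.8,"rx": 0,"ry": 0,"rz": 0,"gripper": -1},{"tx": 2.3,"ty": 1.0,"tz": 1.8,"rx": 0,"ry": 0,"rz": 0,"gripper": -1},{"tx": 2.3,"ty": 1.0,"tz": 1.8,"rx": 0,"ry": 0,"rz": 0,"gripper": -1},{"tx": 2.3,"ty": 1.0,"tz": 1.8,"rx": 0,"ry": 0,"rz": 0,"gripper": -1},{"tx": 2.3,"ty": 1.0,"tz": 1.8,"rx": 0,"ry": 0,"rz": 0,"gripper": -1},{"tx": 2.3,"ty": 1.0,"tz": 1.8,"rx": 0,"ry": 0,"rz": 0,"gripper": -1},{"tx": 2.3,"ty": 1.0,"tz": 1.8,"rx": 0,"ry": 0,"rz": 0,"gripper": -1}]}}

```text
clock: 19.5
eef_pos: [549.9, -14.9, 168.7]
tcp_rot: [-3.139, -0.788, 1.602]
contact_force: [0.5, 0.4, -7.0]
opening: 0.543
```

```bash
python3 -c "
from h import *
to([600,150,190]);print(r.sense()['qpos'].round(2))
for c in('top','scene'):
    d=np.load(f'pics/{c}0.npy'); W=cloud(c,d); s=(abs(W[...,0]-609)<60)&(d>0)&(W[...,2]<150)
    for y in range(200,350,8): 
        k=s&(abs(W[...,1]-y)<4); print(y,W[k][:,2].max().round(0) if k.any() else 0,end='; ')
    print()"
```

```text
total cm [13.02  5.55 10.06] rows 4 each [3.25 1.39 2.51]  rotvec to target deg [-0.1 -0.1 -0.1]
[-0.43  0.53  1.77  0.71  1.34 -0.82]
200 8.0; 208 30.0; 216 37.0; 224 43.0; 232 46.0; 240 47.0; 248 46.0; 256 46.0; 264 46.0; 272 47.0; 280 47.0; 288 47.0; 296 47.0; 304 45.0; 312 46.0; 320 43.0; 328 37.0; 336 0; 344 5.0; 
200 19.0; 208 36.0; 216 37.0; 224 36.0; 232 0; 240 0; 248 44.0; 256 44.0; 264 45.0; 272 45.0; 280 45.0; 288 44.0; 296 46.0; 304 44.0; 312 45.0; 320 35.0; 328 36.0; 336 24.0; 344 6.0;
```

Emit:
{"method": "move_arm", "body": {"increments": [{"tx": 2.2,"ty": 1.0,"tz": 1.8,"rx": 0,"ry": 0,"rz": 0,"gripper": -1},{"tx": 2.2,"ty": 1.0,"tz": 1.9,"rx": 0,"ry": 0,"rz": 0,"gripper": -1},{"tx": 2.0,"ty": 1.0,"tz": 2.0,"rx": 0,"ry": 0,"rz": 0,"gripper": -1},{"tx": 2.0,"ty": 1.0,"tz": 2.0,"rx": 0,"ry": 0,"rz": 0,"gripper": -1},{"tx": 1.5,"ty": 1.0,"tz": 2.0,"rx": 0,"ry": 0,"rz": 0,"gripper": -1},{"tx": 0.7,"ty": 0.5,"tz": 1.5,"rx": 0,"ry": 0,"rz": 0,"gripper": -1},{"tx": 0,"ty": 0,"tz": 0,"rx": 0,"ry": 0,"rz": 0,"gripper": -1},{"tx": 0,"ty": 0,"tz": 0,"rx": 0,"ry": 0,"rz": 0,"gripper": -1},{"tx": 0,"ty": 0,"tz": 0,"rx": 0,"ry": 0,"rz": 0,"gripper": -1}]}}

```text
clock: 20.4
eef_pos: [599.6, 138.4, 163.4]
tcp_rot: [-3.138, -0.788, 1.601]
contact_force: [-0.8, 0.5, -7.3]
opening: 0.546
```

```bash
python3 -c "
from h import *
to([608.5,150,106]);print(r.sense()['qpos'].round(2))
for c,n in(('top','v5'),('scene','v6')):
    p,d=r.grab_frame(c); blobs(c,p,d,(22,140,90),(34,255,255),74,220)
    W=cloud(c,d); h=cv2.cvtColor(p,cv2.COLOR_RGB2HSV); m=(cv2.inRange(h,(22,140,90),(34,255,255))>0)&(d>0)&(W[...,0]>550)&(W[...,1]>50)
    P=W[m]; print(n,'zhist',np.histogram(P[:,2],bins=range(80,190,8)))
    np.save(f'pics/{n}.npy',P)
    sl=(slice(130,270),slice(120,320)) if c=='top' else (slice(190,370),slice(230,430))
    cv2.imwrite(f'pics/{n}.png',cv2.resize(p[sl][...,::-1],(800,560) if c=='top' else (660,594),interpolation=cv2.INTER_CUBIC))"
```

```text
total cm [-3.27  0.94  4.85] rows 2 each [-1.64  0.47  2.42]  rotvec to target deg [-0.1 -0.1 -0.1]
[-0.17  0.54  1.77  0.84  1.19 -0.68]
top [223. 172.] sel (array([597., 132.]), 31.5, np.float64(185.9), 271) mean [597.8 130.8 185.9]
v5 zhist (array([ 0,  0,  0,  0,  0,  0,  0,  5, 39,  0,  0,  1,  0]), array([ 80,  88,  96, 104, 112, 120, 128, 136, 144, 152, 160, 168, 176,
       184]))
scene [212. 231.] sel (array([ 656., -170.]), 24.5, np.float64(79.9), 154) mean [ 656.7 -167.    79.9]
scene [297. 258.] sel (array([603., 128.]), 36.9, np.float64(161.8), 679) mean [609.6 136.9 161.8]
v6 zhist (array([  0,   0,   0,   0,   7,  40,  45,  65, 230,  13,   4,  17,  24]), array([ 80,  88,  96, 104, 112, 120, 128, 136, 144, 152, 160, 168, 176,
       184]))
```

View pics/v6.png

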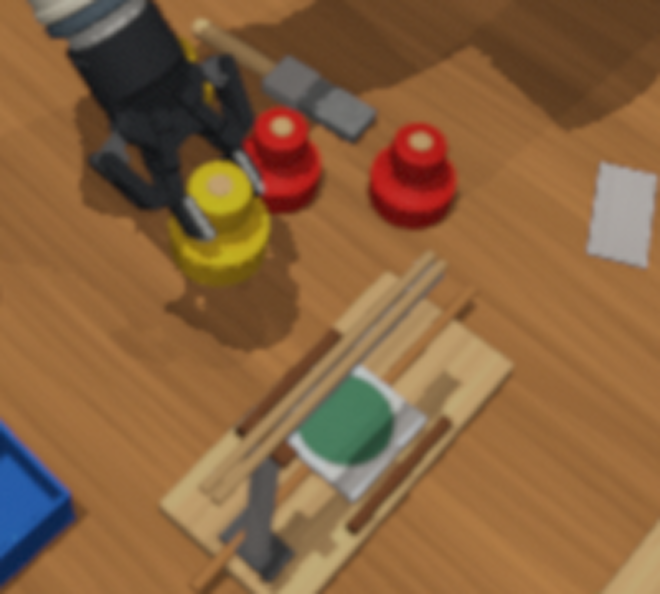

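The scene crop shows the weight hanging upright in the leaning jaws at (218,220), clear of the red ones, with the form below. I'll check its tilt and its offset from the TCP.

```bash
python3 -c "
from h import *
for n in('v5','v6'):
    P=np.load(f'pics/{n}.npy')
    for lo,hi,nm in((186,205,'knob'),(139,152,'foot')):
        K=P[(P[:,2]>lo)&(P[:,2]<hi)]
        if len(K)<15: print(nm,len(K)); continue
        z0=np.median(K[:,2]); K=K[abs(K[:,2]-z0)<3.5]
        A=np.c_[K[:,:2]-K[:,:2].mean(0),np.ones(len(K))]; c=np.linalg.lstsq(A,K[:,2],rcond=None)[0]
        print(n,nm,circ(K),'slopes deg',np.degrees(c[:2]).round(1))
print(pose()[0])"
```

```text
v5 knob (array([600., 126.]), 23.1, np.float64(193.2), 211) slopes deg [-0.1  0.2]
v5 foot (array([594., 128.]), 36.5, np.float64(146.3), 43) slopes deg [ 0.4 -1. ]
v6 knob (array([601., 124.]), 23.6, np.float64(193.4), 200) slopes deg [-1.6  0. ]
v6 foot (array([602., 127.]), 36.7, np.float64(146.7), 225) slopes deg [-1.2 -0.5]
[599.80102011 138.22299196 163.37941877]
```

Emit:
{"method": "move_arm", "body": {"increments": [{"tx": -1.0,"ty": 0.3,"tz": 1.2,"rx": 0,"ry": 0,"rz": 0,"gripper": -1},{"tx": -1.0,"ty": 0.3,"tz": 1.5,"rx": 0,"ry": 0,"rz": 0,"gripper": -1},{"tx": -1.0,"ty": 0.3,"tz": 1.5,"rx": 0,"ry": 0,"rz": 0,"gripper": -1},{"tx": -0.5,"ty": 0.1,"tz": 0.8,"rx": 0,"ry": 0,"rz": 0,"gripper": -1},{"tx": 0,"ty": 0,"tz": 0,"rx": 0,"ry": 0,"rz": 0,"gripper": -1},{"tx": 0,"ty": 0,"tz": 0,"rx": 0,"ry": 0,"rz": 0,"gripper": -1},{"tx": 0,"ty": 0,"tz": 0,"rx": 0,"ry": 0,"rz": 0,"gripper": -1}]}}

```text
clock: 21.2
eef_pos: [609.7, 150.2, 103.6]
tcp_rot: [-3.14, -0.788, 1.602]
contact_force: [0.7, 0.3, -6.8]
opening: 0.547
```

```bash
python3 -c "
from h import *
to([608.8,285,103.5])"
```

```text
total cm [9.5  0.35 9.56] rows 3 each [3.17 0.12 3.19]  rotvec to target deg [-0.  -0.1 -0.1]
```

Emit:
{"method": "move_arm", "body": {"increments": [{"tx": 1.0,"ty": 0,"tz": 1.0,"rx": 0,"ry": 0,"rz": 0,"gripper": -1},{"tx": 1.2,"ty": 0.1,"tz": 1.2,"rx": 0,"ry": 0,"rz": 0,"gripper": -1},{"tx": 1.2,"ty": 0,"tz": 1.2,"rx": 0,"ry": 0,"rz": 0,"gripper": -1},{"tx": 1.2,"ty": 0.1,"tz": 1.2,"rx": 0,"ry": 0,"rz": 0,"gripper": -1},{"tx": 1.2,"ty": 0,"tz": 1.2,"rx": 0,"ry": 0,"rz": 0,"gripper": -1},{"tx": 1.2,"ty": 0.1,"tz": 1.2,"rx": 0,"ry": 0,"rz": 0,"gripper": -1},{"tx": 1.0,"ty": 0,"tz": 1.0,"rx": 0,"ry": 0,"rz": 0,"gripper": -1},{"tx": 0.9,"ty": 0,"tz": 0.9,"rx": 0,"ry": 0,"rz": 0,"gripper": -1},{"tx": 0.6,"ty": 0,"tz": 0.6,"rx": 0,"ry": 0,"rz": 0,"gripper": -1},{"tx": 0,"ty": 0,"tz": 0,"rx": 0,"ry": 0,"rz": 0,"gripper": -1},{"tx": 0,"ty": 0,"tz": 0,"rx": 0,"ry": 0,"rz": 0,"gripper": -1}]}}

```text
clock: 22.3
eef_pos: [607.9, 284.4, 103.3]
tcp_rot: [-3.139, -0.787, 1.601]
contact_force: [-0.8, 0.1, -8.6]
opening: 0.547
```

```bash
python3 -c "
from h import *
to([608.8,285,103.5])
p,d=r.grab_frame('scene'); cv2.imwrite('pics/v7.png',cv2.resize(p[200:370,250:440][...,::-1],(665,595),interpolation=cv2.INTER_CUBIC))
W=cloud('scene',d); R=(W[...,2]>208)&(abs(W[...,1]-285)<30)&(abs(W[...,0]-650)<110)
"
```

```text
total cm [0.05 0.09 0.03] rows 1 each [0.05 0.09 0.03]  rotvec to target deg [-0.1 -0.1 -0.1]
```

View pics/v7.png

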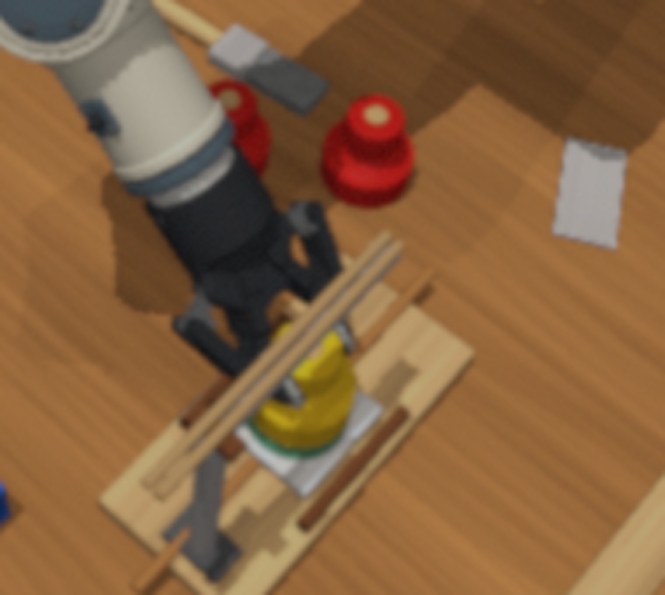

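The weight is under the rail and over the green disc (crop ~(300,400)), and the gripper body is clear of the rail. Now I lower it slowly.

Emit:
{"method": "move_arm", "body": {"increments": [{"tx": -0.2,"ty": 0.1,"tz": 0.25,"rx": 0,"ry": 0,"rz": 0,"gripper": -1},{"tx": -0.2,"ty": 0,"tz": 0.2,"rx": 0,"ry": 0,"rz": 0,"gripper": -1},{"tx": -0.2,"ty": 0,"tz": 0.2,"rx": 0,"ry": 0,"rz": 0,"gripper": -1},{"tx": -0.15,"ty": 0,"tz": 0.15,"rx": 0,"ry": 0,"rz": 0,"gripper": -1},{"tx": -0.15,"ty": 0,"tz": 0.15,"rx": 0,"ry": 0,"rz": 0,"gripper": -1},{"tx": -0.15,"ty": 0,"tz": 0.15,"rx": 0,"ry": 0,"rz": 0,"gripper": -1},{"tx": -0.15,"ty": 0,"tz": 0.15,"rx": 0,"ry": 0,"rz": 0,"gripper": -1},{"tx": -0.15,"ty": 0,"tz": 0.15,"rx": 0,"ry": 0,"rz": 0,"gripper": -1},{"tx": -0.1,"ty": 0,"tz": 0.1,"rx": 0,"ry": 0,"rz": 0,"gripper": -1},{"tx": 0,"ty": 0,"tz": 0,"rx": 0,"ry": 0,"rz": 0,"gripper": -1},{"tx": 0,"ty": 0,"tz": 0,"rx": 0,"ry": 0,"rz": 0,"gripper": -1}]}}

```text
clock: 23.45
eef_pos: [608.9, 285.0, 82.7]
tcp_rot: [-3.139, -0.788, 1.601]
contact_force: [-1.6, -2.2, -2.0]
opening: 0.544
```

Emit:
{"method": "move_arm", "body": {"increments": [{"tx": -0.1,"ty": 0,"tz": 0.1,"rx": 0,"ry": 0,"rz": 0,"gripper": -1},{"tx": -0.05,"ty": 0,"tz": 0.05,"rx": 0,"ry": 0,"rz": 0,"gripper": -1},{"tx": 0,"ty": 0,"tz": 0,"rx": 0,"ry": 0,"rz": 0,"gripper": -1},{"tx": 0,"ty": 0,"tz": 0,"rx": 0,"ry": 0,"rz": 0,"gripper": -1}]}}

```text
clock: 23.85
eef_pos: [608.9, 285.0, 80.5]
tcp_rot: [-3.139, -0.788, 1.601]
contact_force: [-2.4, -2.2, -3.0]
opening: 0.544
```

Emit:
{"method": "move_arm", "body": {"increments": [{"tx": -0.05,"ty": 0,"tz": 0.05,"rx": 0,"ry": 0,"rz": 0,"gripper": -1},{"tx": 0,"ty": 0,"tz": 0,"rx": 0,"ry": 0,"rz": 0,"gripper": -1},{"tx": 0,"ty": 0,"tz": 0,"rx": 0,"ry": 0,"rz": 0,"gripper": -1}]}}

```text
clock: 24.15
eef_pos: [608.9, 285.0, 80.3]
tcp_rot: [-3.139, -0.788, 1.602]
contact_force: [-3.8, -3.3, 2.8]
opening: 0.55
```

The plate has bottomed out. I'll release and back out along the fingers.

Emit:
{"method": "move_arm", "body": {"increments": [{"tx": 0,"ty": 0,"tz": 0,"rx": 0,"ry": 0,"rz": 0,"gripper": 0.4},{"tx": 0,"ty": 0,"tz": 0,"rx": 0,"ry": 0,"rz": 0,"gripper": 1},{"tx": 0,"ty": 0,"tz": 0,"rx": 0,"ry": 0,"rz": 0,"gripper": 1},{"tx": 0,"ty": 0,"tz": 0,"rx": 0,"ry": 0,"rz": 0,"gripper": 1},{"tx": 0,"ty": 0,"tz": 0,"rx": 0,"ry": 0,"rz": 0,"gripper": 1},{"tx": 0,"ty": 0,"tz": 0,"rx": 0,"ry": 0,"rz": 0,"gripper": 1}]}}

```text
clock: 24.75
eef_pos: [608.9, 285.0, 79.8]
tcp_rot: [-3.139, -0.788, 1.601]
contact_force: [-1.2, -0.8, -0.4]
opening: 1.001
```

Emit:
{"method": "move_arm", "body": {"increments": [{"tx": 0,"ty": 0,"tz": -0.5,"rx": 0,"ry": 0,"rz": 0,"gripper": 1},{"tx": 0,"ty": 0,"tz": -1.0,"rx": 0,"ry": 0,"rz": 0,"gripper": 1},{"tx": 0,"ty": 0,"tz": -2.0,"rx": 0,"ry": 0,"rz": 0,"gripper": 1},{"tx": 0,"ty": 0,"tz": -2.5,"rx": 0,"ry": 0,"rz": 0,"gripper": 1},{"tx": 0,"ty": 0,"tz": -2.5,"rx": 0,"ry": 0,"rz": 0,"gripper": 1},{"tx": 0,"ty": 0,"tz": -2.5,"rx": 0,"ry": 0,"rz": 0,"gripper": 1},{"tx": 0,"ty": 0,"tz": -3,"rx": 0,"ry": 0,"rz": 0,"gripper": 1},{"tx": 0,"ty": 0,"tz": -3,"rx": 0,"ry": 0,"rz": 0,"gripper": 1},{"tx": 0,"ty": 0,"tz": -3,"rx": 0,"ry": 0,"rz": 0,"gripper": 1},{"tx": 0,"ty": 0,"tz": 0,"rx": 0,"ry": 0,"rz": 0,"gripper": 1},{"tx": 0,"ty": 0,"tz": 0,"rx": 0,"ry": 0,"rz": 0,"gripper": 1}]}}

```text
clock: 25.85
eef_pos: [614.1, 142.2, 221.7]
tcp_rot: [-3.141, -0.787, 1.601]
contact_force: [-1.7, 0.3, -0.4]
opening: 1.002
```

```bash
python3 -c "
from h import *
for c in('top','scene'):
    p,d=r.grab_frame(c); 
    print('knob');blobs(c,p,d,(22,140,90),(34,255,255),74,125); print('foot');blobs(c,p,d,(22,140,90),(34,255,255),56,68)
    W=cloud(c,d); h=cv2.cvtColor(p,cv2.COLOR_RGB2HSV)
    m=(h[...,1]<40)&(h[...,2]>130)&(d>0)&(abs(W[...,0]-609)<48)&(abs(W[...,1]-272)<48)&(W[...,2]<60); print('plate z',np.median(W[m][:,2]),m.sum())
    d0=np.load(f'pics/{c}0.npy'); p0=cv2.imread(f'pics/{c}0.png')[...,::-1]; W=cloud(c,d0); h=cv2.cvtColor(p0.copy(),cv2.COLOR_RGB2HSV)
    m=(h[...,1]<40)&(h[...,2]>130)&(d0>0)&(abs(W[...,0]-609)<48)&(abs(W[...,1]-272)<48)&(W[...,2]<60); print('before',np.median(W[m][:,2]),m.sum())
    if c=='scene': cv2.imwrite('pics/v8.png',cv2.resize(p[150:370,190:440][...,::-1],(682,600),interpolation=cv2.INTER_CUBIC))
"
```

```text
knob
top [181. 180.] sel (array([608., 270.]), 23.9, np.float64(109.9), 183) mean [608.2 268.2 109.9]
foot
top [181. 180.] sel (array([608., 270.]), 37.5, np.float64(63.5), 174) mean [604.  252.4  63.5]
plate z 30.3649261056311 244
before 40.672077422391666 414
knob
scene [212. 231.] sel (array([ 655., -170.]), 23.7, np.float64(80.1), 149) mean [ 657.  -167.5   80.1]
scene [337. 317.] sel (array([610., 272.]), 23.6, np.float64(104.6), 214) mean [615.4 281.7 104.6]
foot
scene [212. 231.] sel (array([ 658., -165.]), 22.3, np.float64(62.9), 40) mean [ 663.4 -153.7   62.9]
scene [337. 317.] sel (array([611., 273.]), 37.3, np.float64(63.0), 256) mean [623.3 286.4  63. ]
plate z 29.828981624130858 251
before 39.83474970132614 309
```

View pics/v8.png

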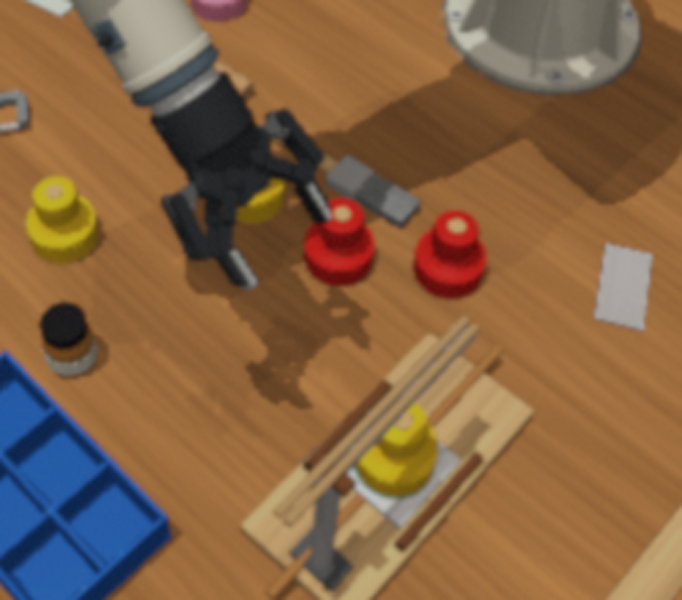

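The view shows the weight upright on the disc (crop ~(400,450)), the rail and offcuts undisturbed, and the gripper clear. Plate height reads 30 mm (40 mm before). Handing in.

```bash
python3 -c "
from h import *
print(r.sense()['clock'],r.sense()['contact_force'].round(1)); print(r.sign_off())"
```

```text
25.95 [-0.1  0.3 -0.8]
the job is handed in; nothing more can be done
None
```

The lead-filled weight is standing upright on the green disc under the rail, with the plate fully down. The job was handed in at about 26 s.

- **Finding the heavy one:** I lifted all three by the knob. The weight at (469,-62) pulled about 2.6 N and the one at (653,-170) about 2.8 N, so both are light. The one at (464,-302) pulled about 7.5 N, about 0.76 kg.
- **Placing:** I gripped it with a 45° lean, slid it in under the rail, lowered it until the plate reached its stop, released it and backed out. I felt no contact with the rail, and the last picture showed the rail and offcuts undisturbed.
- **Plate and position:** The plate's top face read 30 mm, against 40 mm at the start. The two cameras put the weight within about 3 mm of the disc's centre.
- **The two light weights:** Both are back within about 2 mm of where they stood. In the very last picture the gripper partly hid the (469,-62) one, so that figure comes from the clear views just after it was set down.

No check failed, and nothing else on the bench was touched.

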